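# Load the counting slide into the cell counter and start the count

### The job

The counting slide lies in one of the cell counter's two sprung carriages. With the fingertips, push that carriage all the way in to its stop and let it go, so that it springs back and latches in its part-way reading position, then press the start key fully down and release it. Leave the carriage with the blank plate out as it is, pick nothing up, and do not disturb the other things on the bench.

Things in the scene. Friction and masses are not known exactly. Their poses are not given: they have to be found in the camera images.
- reader: bench cell counter, fixed, 240 mm wide (y), 290 mm deep (x). Origin on the bench under the middle of its front face; x points into the machine (the way a carriage is pushed), y to its left. Its low nose (x 0 to 90 mm) has a flat deck 62 mm high and two ports in front, at y = +40 mm (left) and -40 mm (right). Behind: a sloping display, then a flat top 119 mm high
- left_catch (a point): centre of the head top of the left carriage's sprung catch plunger: steel, 15 mm across, 76 mm above the bench, on the deck 20 mm behind its front, 59 mm from the middle. It rises 6 mm while the carriage's stop pin passes under it, then drops behind the pin. Not to be handled
- right_catch (a point): the same for the right carriage
- carriage_left (a joint): travel of the left carriage into the machine, m: 0 = out, 0.048 = latched reading position, 0.074 = inner stop. A spring pushes it out with 3 N at 0, 6 N at the stop; the catch adds 1 to 2 N on the way in from 0.031 to 0.043. Let go from beyond 0.055 it springs back until its stop pin rests on the catch at 0.048 and stays; let go before the catch it returns to 0
- carriage_right (a joint): the same for the right carriage
- left_lip (a point): centre of the front face of the left carriage's thumb lip, the face to push on: an upright plate 46 mm wide, 30 mm high (14 to 44 mm above the bench) and 8 mm thick, square to the reader's x; it stands 95 mm before the nose when out, 47 mm when latched, 21 mm at the inner stop. Moves with the carriage
- right_lip (a point): the same for the right carriage
- left_seat (a point): centre of the floor of the left carriage's pocket (78 x 26 mm, rims 3 mm high, floor 30 mm above the bench); moves with the carriage
- right_seat (a point): the same for the right carriage
- counting_slide: pale flat counting slide 75 x 25 x 2 mm with two rectangular chambers and small round ports, lying loose in the pocket of one carriage (left or right); 12 g; origin under its centre
- blank_plate: grey blank plate 75 x 25 x 2 mm with an upright grip rib across its middle (12 mm high in all), lying loose in the pocket of the other carriage; origin under its centre
- start_key_top (a point): centre of the top of the round start key, 24 mm across, in a 40 mm collar on the middle of the nose deck, 50 mm behind the nose's front; the top is 83 mm above the bench (9 mm above its collar) and goes straight down
- start_key (a joint): travel of the start key, m: 0 = up, 0.005 = fully down, which takes 5 N; it springs back up
- culture_dish: bystander: round covered culture dish, 60 mm across, 15 mm high, usually beside the carriages; origin under its centre
- microtube_block: bystander: white block 65 x 40 mm with small tubes, 45 mm high, usually beside the right carriage; origin under its centre
- micropipette: bystander: hand pipette lying on the bench, 225 mm long, 27 mm high; origin under its middle, x towards its tip
- tube_rack: bystander: rack 160 x 75 mm with capped centrifuge tubes, 118 mm high; origin under its centre
- culture_flask: bystander: flat clear culture flask with screw cap lying on the bench, 103 mm long, 50 mm wide, 26 mm high; origin under it
- tip_box: bystander: closed box of pipette tips, 120 x 84 mm, 67 mm high; origin under its centre
- slide_carton: bystander: carton 58 x 84 mm, 31 mm high, on the bench; origin under its centre
Not all that is in view belongs to the job. There is more than one size of the blank_plate; the job needs the smaller. Leave any orange look-alike of the counting_slide alone.

How it is judged (in metres and radians):
On the way, in this order (a step that is already met when the one before it is completed fails the run):
1. the carriage with the counting slide is pushed in to its stop (((y of counting_slide in the frame of reader above 0 m and value of joint carriage_left above 0.07 m) or (not (y of counting_slide in the frame of reader above 0 m) and value of joint carriage_right above 0.07 m))).
2. it has been let go and rests latched at 44 to 52 mm of travel, untouched by the fingers (((y of counting_slide in the frame of reader above 0 m and value of joint carriage_left between 0.044 and 0.052 m and velocity of joint carriage_left between -0.01 and 0.01 m/s and contact force between the fingers and carriage_left below 0.3 N) or (not (y of counting_slide in the frame of reader above 0 m) and value of joint carriage_right between 0.044 and 0.052 m and velocity of joint carriage_right between -0.01 and 0.01 m/s and contact force between the fingers and carriage_right below 0.3 N))), for 0.2 s.
3. the start key is pressed down, past 4 mm of its 5 mm (value of joint start_key above 0.004 m).
At the end, for the whole second after the job is handed in: The carriage with the counting slide is latched at 44 to 52 mm of travel (48 nominal) with the slide flat in its pocket (within 6 mm), the other carriage is fully out (within 3 mm) with the blank in its pocket, and the start key is up again (within 1 mm) (((y of counting_slide in the frame of reader above 0 m and value of joint carriage_left between 0.044 and 0.052 m and value of joint carriage_right below 0.003 m and horizontal distance between counting_slide and left_seat below 0.006 m and horizontal distance between blank_plate and right_seat below 0.006 m) or (not (y of counting_slide in the frame of reader above 0 m) and value of joint carriage_right between 0.044 and 0.052 m and value of joint carriage_left below 0.003 m and horizontal distance between counting_slide and right_seat below 0.006 m and horizontal distance between blank_plate and left_seat below 0.006 m)) and value of joint start_key below 0.001 m and height (world z) of counting_slide between 0.027 and 0.034 m and angle between counting_slide's own z axis and vertical below 0.1 rad and linear speed of counting_slide below 0.02 m/s); the robot touches nothing.
It fails at once if the start key is pressed (over 2 mm) while the loaded carriage is not latched in the reading position (value of joint start_key above 0.002 m and not ((y of counting_slide in the frame of reader above 0 m and value of joint carriage_left between 0.044 and 0.052 m) or (not (y of counting_slide in the frame of reader above 0 m) and value of joint carriage_right between 0.044 and 0.052 m))).
It fails at once if the carriage with the blank plate is pushed in by more than 8 mm ((y of counting_slide in the frame of reader above 0 m and value of joint carriage_right above 0.008 m) or (not (y of counting_slide in the frame of reader above 0 m) and value of joint carriage_left above 0.008 m)).
It fails at once if the counting slide or the blank plate is lifted from its pocket by more than 10 mm (height (world z) of any of counting_slide, blank_plate above 0.04 m).
It fails at once if a bystander is lifted or moved by more than 20 mm (distance of any of culture_dish, microtube_block, micropipette, tube_rack, culture_flask, tip_box, slide_carton from where it was at the start of the episode above 0.02 m).
It also fails if it takes over 43 s, if anything falls off the work surface, if the arm or the gripper's body presses on something with over 40 N, if the wrist force passes 120 N, or if a joint passes its speed limit or range.

### The arm

A 6-joint arm with a two-finger parallel gripper is mounted at the origin on the work surface. World frame = base frame: x ahead of the robot, y to its left, z up, the work surface at z = 0. Lengths are in mm, angles in rad, forces in N, time in s.
With the tool pointing down it reaches from about 350 to 775 mm from the base axis. Payload 7.3 kg.
Tool frame: the origin (TCP) lies at the very end of the fingers, on their centre line; the grasp point (between the pads) lies 19 mm behind it; z points along the fingers, y is the line along which they close (so a half turn about z gives the same grasp; the last joint's range is limited). The gripper opens to 92 mm and grips with 3 to 60 N. Pads are 19 mm wide; open, the fingers measure 130 mm over their backs; the gripper's body (75 mm by 190 mm) begins 47 mm behind the grasp point.
Start: joints at [1.192, 0.342, 1.524, -0, 1.275, -0.146], TCP at [121.103, 510.861, 226.741] pointing down, gripper open.
Joint ranges: [-2.53, 2.53], [-0.77, 2.02], [0.04, 2.7], [-1, 4.14], [0.28, 2.66], [-3.11, 3.11]. Speed limits (rad/s): [2.57, 2.57, 3.14, 3.14, 3.14, 3.14].

### API

Orientations are given as [roll, pitch, yaw] about the fixed x, y, z axes, in that order (R = Rz(yaw) Ry(pitch) Rx(roll)).
In Python, from plant import * gives the robot as it stands.
- The arm moves only by the tool arm_command, never from a script. Its arguments are lists of equal length, an entry for each row: "gripper": the finger opening in mm, from 0 to 91.8; "dp": the shift along the tool's x, y, z in units of 25 mm (1.0 is 25 mm), a list of three; "twist": the turn about the tool's z in units of 5 degrees (1.0 is 5 degrees). A call has exactly 5 rows; each row shifts and turns the commanded pose from where the row before left it, along the tool's axes as they then stand; what a row does not reach is not made up. A row lasts 1/8 s, in which the tool goes at most 62.5 mm and 10.7 degrees, less where a joint would pass 70% of its speed; a pose out of reach is approached as far as the arm can. A call is refused whole if a number of a shift passes 1 or a number of a turn 1, either way. A call with a gripper value outside its range is refused whole. The fingers move at their own pace and stop on an object; the grip force is fixed at half the most. Time passes only in rows, so rows that do not move let the fingers close, or fill a call up. It gives the time, the measured TCP pose, the force, the opening and the grip force at its end, in the units of the state.
- get_obs(): the state, without advancing time (a new reading comes with each control period).
- capture(name): name is "scene" or "top" or "wrist"; returns the picture (384x512x3 uint8, red, green, blue); there is no depth.
- get_calibration(name): a dict with "mtx" (3x3 intrinsics, pixels), "position" and "attitude" of the camera in the world; the wrist camera has in their place "mount" (4x4, takes a point from camera to tool coordinates, whose origin is the TCP and whose axes are the flange's). Camera axes: x right, y down, z forward; pixel columns grow to the right and rows downward; lengths in mm; the calibration is good to about 2 mm. A picture is of the moment at which its call begins: read the wrist's pose just before it. get_calibration takes no time and is no camera call.
- close_job(): hands the job in; it is judged then, once.
The state is a dict: "time": time; "joint_positions": joint angles; "dq": joint speeds; "tau": joint torques, N m; "tool_pos": TCP position; "tcp_rot": TCP orientation; "contact_force": force on the tool from outside, world axes, zero at the start; "moment": the same for the moment, N m; "grip_width": finger opening in mm; "finger_force": force on a finger pad.
Only numpy, scipy, OpenCV 4.12 (cv2) and the standard library are available. Lean on these libraries where they do the work, as an engineer would, in place of code of your own. Each camera call takes 0.05 s, during which the arm holds its last target. There are 200 camera calls.

## Working session

There is one attempt and no reset: what is moved stays moved. The work goes in short steps, Python scripts to look and compute and a tool call to move; the robot and the scene stay as the last step left them, time stands still between calls to the robot, and variables do not carry over. Pictures are saved under pics/ and viewed, at most 10 in all, crops included, and the job is handed in when it is done.

Besides the shell and the picture viewer there is one more tool, called after ">>>" as name([rows], argument=value, ...), one row to a line, values as JSON. arm_command: Moves the arm, as the interface text tells. Its arguments: {"type":"object","properties":{"gripper":{"type":"array"},"dp":{"type":"array"},"twist":{"type":"array"}},"required":["gripper","dp","twist"]}

```bash
mkdir -p pics; python3 - <<'E'
from plant import *
import cv2
for n in("scene","top"):
    cv2.imwrite(f"pics/{n}0.png",cv2.resize(capture(n)[:,:,::-1],(800,600),interpolation=cv2.INTER_CUBIC)); print(n,get_calibration(n))
print(get_calibration("wrist")); print(get_obs())
E
```

```text
scene {'mtx': array([[428.30442078,   0.        , 252.68902492],
       [  0.        , 428.30442078, 187.22904538],
       [  0.        ,   0.        ,   1.        ]]), 'position': array([1009.81625017, -256.7959652 ,  865.53882611]), 'attitude': array([-2.54395163,  0.00301892,  0.9363969 ])}
top {'mtx': array([[493.55530186,   0.        , 254.84613895],
       [  0.        , 493.55530186, 191.98467664],
       [  0.        ,   0.        ,   1.        ]]), 'position': array([ 485.4051584 ,   32.52863165, 1382.35159335]), 'attitude': array([-3.07409111, -0.01382171, -1.55760319])}
{'mtx': array([[328.76848598,   0.        , 255.42539903],
       [  0.        , 328.76848598, 192.60221108],
       [  0.        ,   0.        ,   1.        ]]), 'mount': array([[ 5.44514121e-04, -9.54325662e-01, -2.98767860e-01,
         8.07191179e+01],
       [ 9.99999851e-01,  5.29798030e-04,  1.30248898e-04,
        -7.97157371e-01],
       [ 3.39867573e-05, -2.98767886e-01,  9.54325809e-01,
        -1.57308571e+02],
       [ 0.00000000e+00,  0.00000000e+00,  0.00000000e+00,
         1.00000000e+00]])}
{'time': 0.1, 'joint_positions': array([ 1.19203394e+00,  3.42630577e-01,  1.52490333e+00, -2.83384030e-05,
        1.27542587e+00, -1.45983687e-01]), 'dq': array([ 2.86818327e-04, -1.02543296e-03, -3.18070219e-03, -8.00498868e-04,
        1.12112695e-03,  4.38702449e-05]), 'tau': array([ 7.71225568e-04, -4.32000017e+01, -2.44692868e+01,  7.18236063e-02,
        5.26276231e-02, -3.28504063e-05]), 'tool_pos': array([120.95042767, 510.50318132, 226.13247267]), 'tcp_rot': array([-3.14023613e+00, -1.72058408e-04,  2.90882211e+00]), 'contact_force': array([-0.17738191, -0.54346339, -0.50810552]), 'moment': array([-0.03570345,  0.0125859 ,  0.04323415]), 'finger_force': 0.0, 'grip_width': 91.71599822103299}
```

View pics/top0.png

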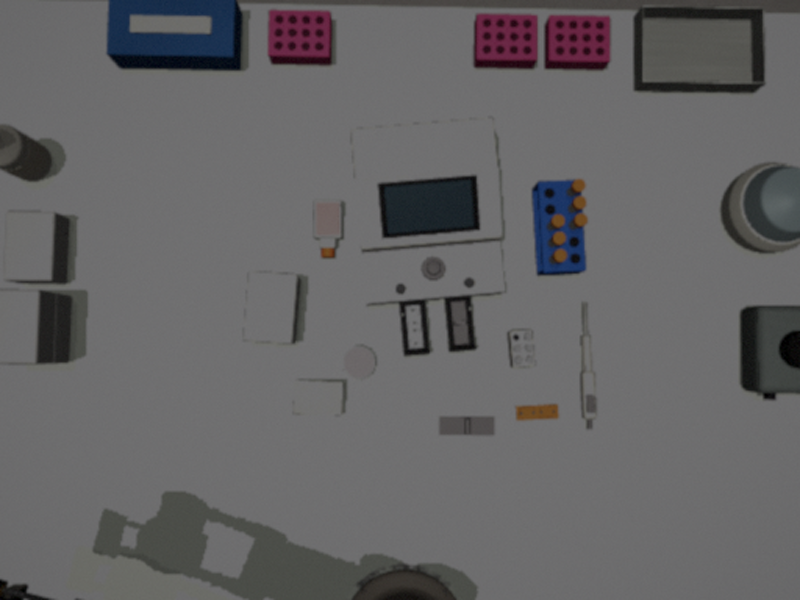

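View pics/scene0.png

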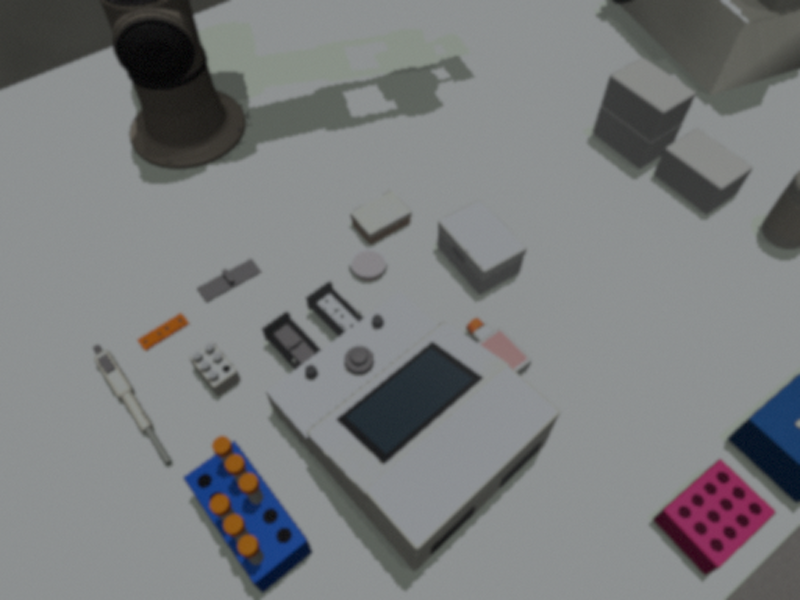

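The counting slide (pale, with ports) lies in the left carriage, (415,328) in the top view; the grey blank is in the right one at (461,324). The start key is at (433,267) and the catches at (401,288) and (469,282).

```bash
cat >h.py <<'E'
import numpy as np
from scipy.spatial.transform import Rotation as R
def ray(cal,uv,z,tcp=None):
    d=np.linalg.inv(cal["mtx"])@[uv[0],uv[1],1]
    if tcp is None: p=np.array(cal["position"]); d=R.from_euler("xyz",cal["attitude"]).as_matrix()@d
    else:
        Rt=R.from_euler("xyz",tcp[1]).as_matrix(); M=cal["mount"]
        p=Rt@M[:3,3]+tcp[0]; d=Rt@M[:3,:3]@d
    return p+d*(z-p[2])/d[2]
E
python3 - <<'E'
from plant import *
from h import *
import cv2
s=1.5625
for cam,pts in(("top",dict(lc=(401,288,76),rc=(469,282,76),key=(433,267,83),lipL=(417,353,44),lipR=(461,348,44),slide=(415,328,32),blank=(461,324,32),dish=(360,362,15),carton=(319,398,31),block=(523,348,45),bigblank=(467,426,5))),
 ("scene",dict(lc=(377,320,76),rc=(311,371,76),key=(359,357,83)))):
    c=get_calibration(cam)
    P={k:ray(c,(u/s,v/s),z) for k,(u,v,z) in pts.items()}
    for k in P: print(cam,k,P[k].round(1))
    d=P["lc"]-P["rc"]; print(np.linalg.norm(d),"yaw",np.degrees(np.arctan2(-d[0],d[1])))
E
```

```text
top lc [594.4  11.1  76. ]
top rc [ 606.3 -104.5   76. ]
top key [630.3 -42.5  83. ]
top lipL [484.5 -18.6  44. ]
top lipR [494.2 -94.8  44. ]
top slide [528.2 -15.   32. ]
top blank [536.3 -95.6  32. ]
top dish [467.3  80.9  15. ]
top carton [404.2 150.5  31. ]
top block [ 495.6 -202.4   45. ]
top bigblank [ 356.6 -110.2    5. ]
116.27731661517905 yaw 5.879636350357308
scene lc [598.   12.6  76. ]
scene rc [ 610.7 -103.7   76. ]
scene key [634.5 -42.6  83. ]
116.97548261185722 yaw 6.264246510131936
```

>>> arm_command([
  [0,0,0],
  [0,0,0],
  [0,0,0],
  [0,0,0],
  [0,0,0],
], gripper=[0,0,0,0,0], twist=[-1,-1,-1,-0.86,0])

```text
time: 0.72
tool_pos: [121.0, 510.6, 226.4]
tcp_rot: [-3.141, -0.0, -3.038]
contact_force: [-0.3, 0.2, -0.8]
grip_width: 46.6
finger_force: 0.0
```

>>> arm_command([
  [0,-1,0],
  [-0.2,-1,0],
  [-0.2,-1,0],
  [-0.2,-1,0],
  [-0.2,-1,0],
], gripper=[0,0,0,0,0], twist=[0,0,0,0,0])

```text
time: 1.35
tool_pos: [154.1, 387.7, 226.6]
tcp_rot: [-3.141, -0.0, -3.039]
contact_force: [0.5, -0.7, 0.6]
grip_width: 0.7
finger_force: 0.0
```

>>> arm_command([
  [-0.6,-1,0],
  [-0.6,-1,0],
  [-0.6,-1,0],
  [-0.6,-1,0],
  [-0.6,-1,0],
], gripper=[0,0,0,0,0], twist=[0,0,0,0,0])

```text
time: 1.98
tool_pos: [242.0, 271.3, 226.7]
tcp_rot: [3.141, 0.0, -3.039]
contact_force: [0.6, -1.0, -0.1]
grip_width: 0.4
finger_force: 0.0
```

>>> arm_command([
  [-0.7,-1,0],
  [-0.7,-1,0],
  [-0.7,-1,0],
  [-0.7,-1,0],
  [-0.7,-1,0],
], gripper=[0,0,0,0,0], twist=[0,0,0,0,0])

```text
time: 2.6
tool_pos: [342.1, 156.0, 226.7]
tcp_rot: [3.141, 0.0, -3.04]
contact_force: [0.2, 0.3, 0.2]
grip_width: 0.5
finger_force: 0.0
```

>>> arm_command([
  [-0.3,-1,0],
  [-0.3,-1,0],
  [-0.3,-1,0],
  [-0.3,-1,0],
  [-0.3,-1,0],
], gripper=[0,0,0,0,0], twist=[0,0,0,0,0])

```text
time: 3.22
tool_pos: [392.0, 35.6, 226.7]
tcp_rot: [3.141, 0.0, -3.04]
contact_force: [-0.9, 0.8, -0.3]
grip_width: 0.2
finger_force: 0.0
```

>>> arm_command([
  [-0.3,-1,0.5],
  [-0.3,-1,0.5],
  [-0.3,-0.5,0.5],
  [0,0,0.5],
  [0,0,0],
], gripper=[0,0,0,0,0], twist=[0,0,0,0,0])

```text
time: 3.85
tool_pos: [419.7, -22.6, 175.7]
tcp_rot: [3.14, -0.003, -3.038]
contact_force: [0.2, -1.1, -0.2]
grip_width: 0.4
finger_force: 0.0
```

```bash
python3 - <<'E'
from plant import *
import cv2,json
o=get_obs(); print(o["tool_pos"],o["tcp_rot"])
im=capture("wrist"); cv2.imwrite("pics/w1.png",cv2.resize(im[:,:,::-1],(800,600),interpolation=cv2.INTER_CUBIC))
E
```

```text
[419.690965   -22.58191946 175.65938306] [ 3.14029103e+00 -2.63058852e-03 -3.03752371e+00]
```

View pics/w1.png

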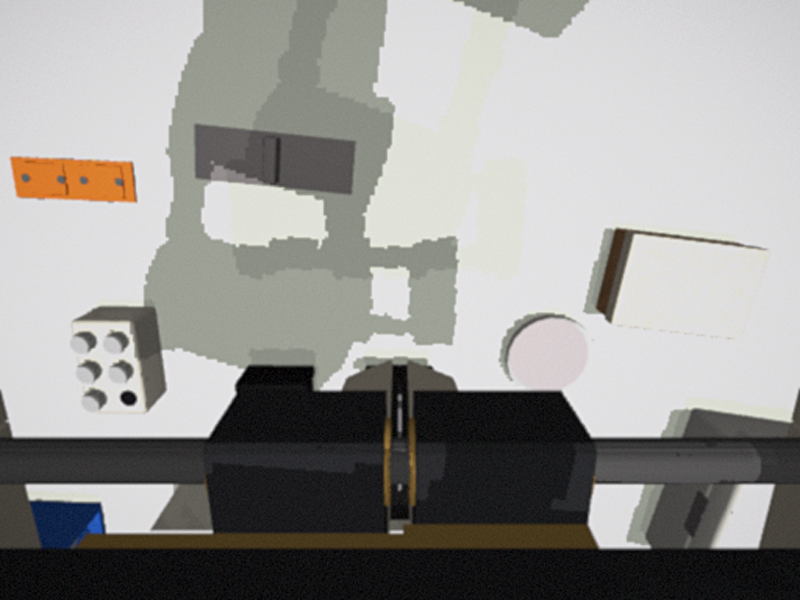

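The wrist view shows the closed fingertips at about (400,380), with the dish (545,350), carton (680,280) and tube block (115,360) well clear to the sides. The lip is behind the fingers. The reader pose agrees in both fixed views, so I go down in front of the left lip.

>>> arm_command([
  [0,-0.08,1],
  [0,0,1],
  [0,0,1],
  [0,0,1],
  [0,0,1],
], gripper=[0,0,0,0,0], twist=[0,0,0,0,0])

```text
time: 4.53
tool_pos: [421.3, -24.8, 51.6]
tcp_rot: [-3.141, 0.002, -3.037]
contact_force: [0.2, -0.1, 0.1]
grip_width: 0.4
finger_force: 0.0
```

>>> arm_command([
  [-0.5,0,0.5],
  [-0.5,0,0.3],
  [-0.3,0,0],
  [-0.2,0,0],
  [0,0,0],
], gripper=[0,0,0,0,0], twist=[0,0,0,0,0])

```text
time: 5.15
tool_pos: [458.7, -21.5, 32.2]
tcp_rot: [-3.141, 0.001, -3.037]
contact_force: [-0.4, -0.2, -0.2]
grip_width: 0.5
finger_force: 0.0
```

```bash
python3 - <<'E'
from plant import *
import cv2
print(get_obs()["tool_pos"])
a=capture("top")[120:280,190:370]; b=capture("scene")[140:300,140:320]
cv2.imwrite("pics/c1.png",cv2.resize(cv2.hconcat([a,b])[:,:,::-1],(800,356),interpolation=cv2.INTER_CUBIC))
E
```

```text
[458.70967684 -21.45113779  32.20211144]
```

View pics/c1.png

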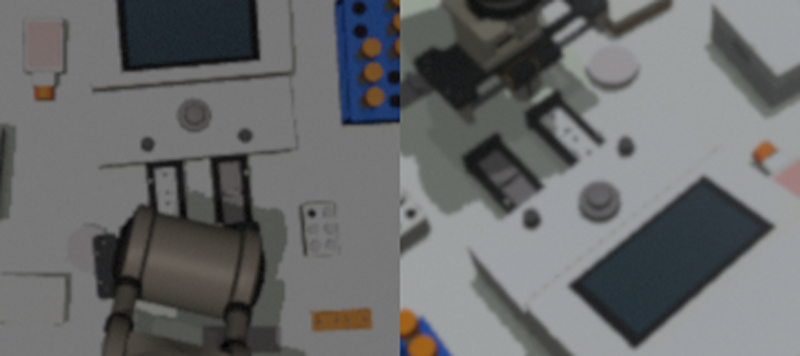

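The fingers stand squarely in front of the left lip, around (525,80) in the right half, with the right carriage clear. Pushing in now.

>>> arm_command([
  [-0.3,0.03,0.1],
  [-0.3,0,0],
  [-0.3,0,0],
  [-0.3,0,0],
  [-0.3,0,0],
], gripper=[0,0,0,0,0], twist=[0,0,0,0,0])

```text
time: 5.88
tool_pos: [495.5, -16.8, 29.1]
tcp_rot: [3.141, -0.001, -3.038]
contact_force: [-4.8, -2.5, 2.5]
grip_width: 0.5
finger_force: 2.4
```

>>> arm_command([
  [-0.4,0,0],
  [-0.4,0,0],
  [-0.4,0,0],
  [-0.2,0,0],
  [0,0,0],
], gripper=[0,0,0,0,0], twist=[0,0,0,0,0])

```text
time: 6.5
tool_pos: [530.3, -13.2, 29.0]
tcp_rot: [3.142, -0.001, -3.037]
contact_force: [-5.1, -3.2, 2.4]
grip_width: 0.5
finger_force: 2.4
```

>>> arm_command([
  [-0.2,0,0],
  [-0.2,0,0],
  [-0.16,0,0],
  [0,0,0],
  [0,0,0],
], gripper=[0,0,0,0,0], twist=[0,0,0,0,0])

```text
time: 7.12
tool_pos: [543.6, -11.8, 29.0]
tcp_rot: [3.141, -0.001, -3.037]
contact_force: [-5.1, -2.7, 0.5]
grip_width: 0.4
finger_force: 2.7
```

>>> arm_command([
  [-0.1,0,0],
  [-0.08,0,0],
  [0,0,0],
  [0,0,0],
  [0,0,0],
], gripper=[0,0,0,0,0], twist=[0,0,0,0,0])

```text
time: 7.75
tool_pos: [545.2, -11.6, 28.9]
tcp_rot: [3.141, -0.007, -3.037]
contact_force: [-14.7, -5.4, 9.5]
grip_width: 0.4
finger_force: 7.6
```

```bash
python3 - <<'E'
from plant import *
import cv2
b=capture("scene")[150:270,190:350]
cv2.imwrite("pics/c2.png",cv2.resize(b[:,:,::-1],(800,600),interpolation=cv2.INTER_CUBIC))
E
```

```text
(no output)
```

View pics/c2.png

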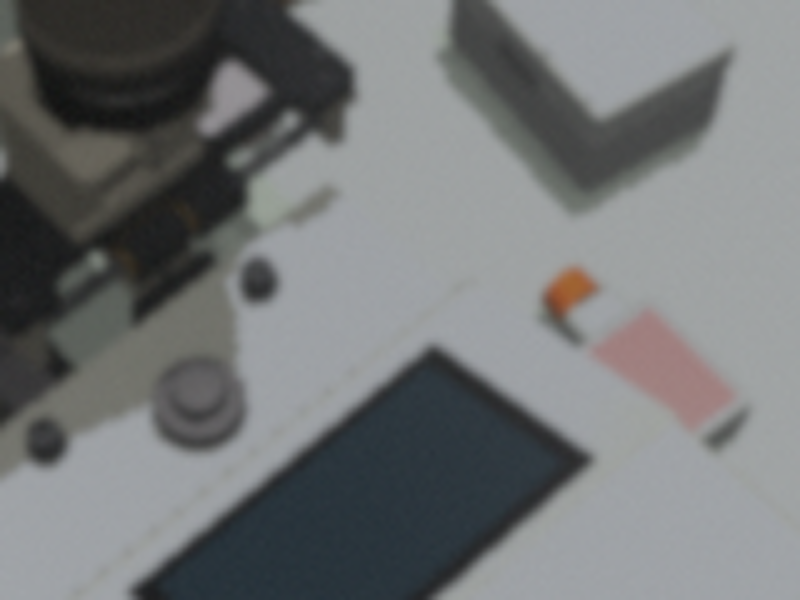

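The carriage is nearly all inside. A dark strip of it is left at the nose edge (175,285), and the gripper is clear of the left catch (258,280). One small push more to confirm the stop.

>>> arm_command([
  [-0.1,0,0],
  [-0.06,0,0],
  [0,0,0],
  [0,0,0],
  [0,0,0],
], gripper=[0,0,0,0,0], twist=[0,0,0,0,0])

```text
time: 8.43
tool_pos: [545.1, -11.5, 28.8]
tcp_rot: [3.14, -0.016, -3.037]
contact_force: [-27.9, -8.9, 20.2]
grip_width: 0.5
finger_force: 14.4
```

Hard stop: no motion while the force rises. Backing off.

>>> arm_command([
  [0.3,0,0],
  [0.3,0,0],
  [0.3,0,0],
  [0.3,0,0],
  [0.3,0,0],
], gripper=[0,0,0,0,0], twist=[0,0,0,0,0])

```text
time: 9.05
tool_pos: [515.9, -14.7, 29.4]
tcp_rot: [-3.142, 0.002, -3.038]
contact_force: [0.7, -0.3, -0.1]
grip_width: 0.5
finger_force: 0.0
```

>>> arm_command([
  [0.5,0,0],
  [0.5,0,0],
  [0.5,0,0],
  [0.5,0,0],
  [0,0,0],
], gripper=[0,0,0,0,0], twist=[0,0,0,0,0])

```text
time: 9.68
tool_pos: [464.6, -20.0, 29.3]
tcp_rot: [3.141, -0.001, -3.038]
contact_force: [0.3, -1.0, -0.4]
grip_width: 0.3
finger_force: 0.0
```

>>> arm_command([
  [0,0,-1],
  [0,0,-1],
  [0,0,-1],
  [0,0,-1],
  [0,0,-1],
], gripper=[0,0,0,0,0], twist=[0,0,0,0,0])

```text
time: 10.3
tool_pos: [466.0, -20.0, 155.2]
tcp_rot: [-3.141, 0.001, -3.038]
contact_force: [0.7, 0.2, -0.4]
grip_width: 0.2
finger_force: 0.0
```

```bash
python3 - <<'E'
from plant import *
from h import *
import cv2
print(get_obs()["tool_pos"])
a=capture("top")[120:280,190:370]; b=capture("scene")[140:300,140:320]
cv2.imwrite("pics/c3.png",cv2.resize(cv2.hconcat([a,b])[:,:,::-1],(800,356),interpolation=cv2.INTER_CUBIC))
E
```

```text
[466.01231557 -19.99896504 155.1879503 ]
```

View pics/c3.png

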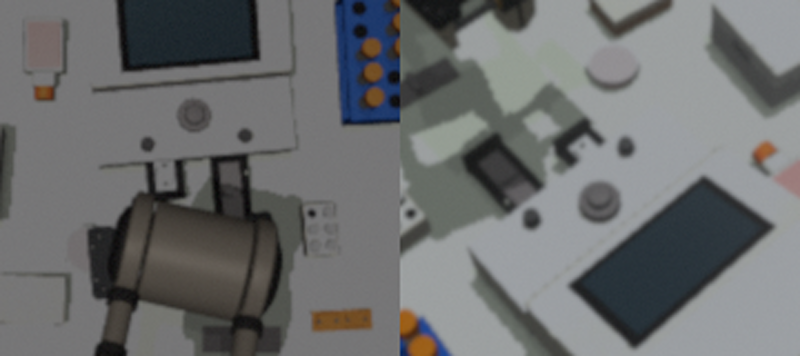

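The left carriage rests part-way out: its lip stands about 45 mm before the nose, at (165,197) in the left half, with the slide in the pocket. The right carriage is still fully out. Next, above the start key.

>>> arm_command([
  [-0.8,-0.3,0],
  [-0.8,-0.3,0],
  [-0.8,-0.3,0],
  [-0.8,-0.3,0],
  [-0.8,-0.3,0],
], gripper=[0,0,0,0,0], twist=[0,0,0,0,0])

```text
time: 11.02
tool_pos: [569.5, -47.0, 153.0]
tcp_rot: [3.141, -0.001, -3.038]
contact_force: [0.6, 0.1, 0.3]
grip_width: 0.3
finger_force: 0.0
```

>>> arm_command([
  [-0.8,-0.1,0],
  [-0.8,0,0],
  [-0.8,0,0.4],
  [-0.1,0,0.5],
  [0,0,0.5],
], gripper=[0,0,0,0,0], twist=[0,0,0,0,0])

```text
time: 11.65
tool_pos: [630.5, -42.8, 117.4]
tcp_rot: [3.141, -0.002, -3.037]
contact_force: [-0.6, -0.2, -0.3]
grip_width: 0.5
finger_force: 0.0
```

```bash
python3 - <<'E'
from plant import *
import cv2
o=get_obs();print(o["tool_pos"],o["contact_force"])
b=capture("scene")[150:270,190:350]
cv2.imwrite("pics/c4.png",cv2.resize(b[:,:,::-1],(800,600),interpolation=cv2.INTER_CUBIC))
E
```

```text
[630.48563285 -42.7946215  117.36568383] [-0.64079375 -0.18860931 -0.32465765]
```

View pics/c4.png

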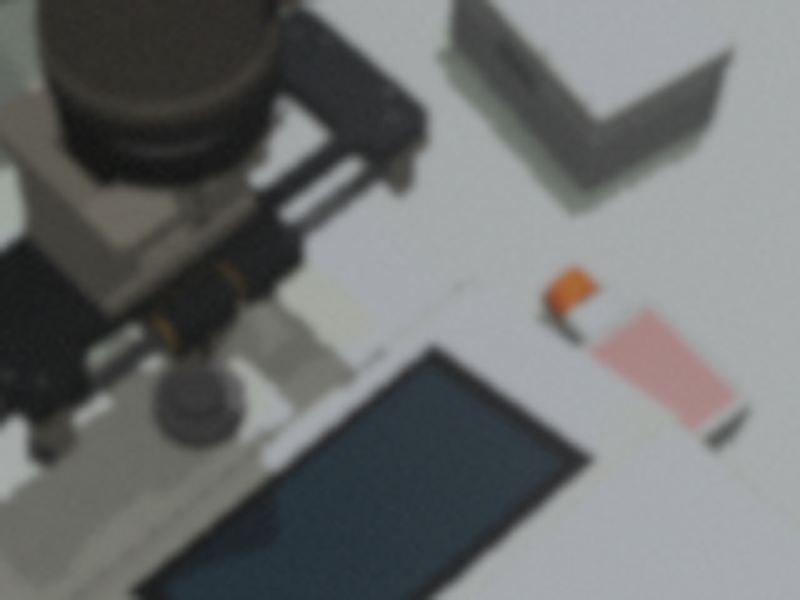

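The fingertips, about (205,350), hang straight above the key at (200,385). Going down.

>>> arm_command([
  [-0.03,0,0.5],
  [0,0,0.5],
  [0,0,0.2],
  [0,0,0],
  [0,0,0],
], gripper=[0,0,0,0,0], twist=[0,0,0,0,0])

```text
time: 12.32
tool_pos: [632.4, -42.9, 89.7]
tcp_rot: [-3.141, 0.001, -3.038]
contact_force: [-1.0, 0.3, -0.1]
grip_width: -0.1
finger_force: 0.0
```

>>> arm_command([
  [0,0,0.1],
  [0,0,0.1],
  [0,0,0],
  [0,0,0],
  [0,0,0],
], gripper=[0,0,0,0,0], twist=[0,0,0,0,0])

```text
time: 12.95
tool_pos: [632.2, -42.8, 84.3]
tcp_rot: [3.142, 0.0, -3.038]
contact_force: [-0.2, -1.0, -0.3]
grip_width: 0.6
finger_force: 0.0
```

>>> arm_command([
  [0,0,0.1],
  [0,0,0.08],
  [0,0,0.08],
  [0,0,0],
  [0,0,0],
], gripper=[0,0,0,0,0], twist=[0,0,0,0,0])

```text
time: 13.58
tool_pos: [632.4, -42.8, 78.3]
tcp_rot: [-3.141, 0.001, -3.038]
contact_force: [-0.7, 0.3, 6.2]
grip_width: 0.6
finger_force: 2.7
```

>>> arm_command([
  [0,0,0.06],
  [0,0,0.04],
  [0,0,0],
  [0,0,0],
  [0,0,0],
], gripper=[0,0,0,0,0], twist=[0,0,0,0,0])

```text
time: 14.2
tool_pos: [632.5, -42.9, 78.0]
tcp_rot: [-3.141, 0.002, -3.037]
contact_force: [-5.9, -0.2, 17.1]
grip_width: 0.1
finger_force: 9.2
```

The key is at its bottom stop (z 78.0, force rising). Lifting off and withdrawing.

>>> arm_command([
  [0,0,-0.4],
  [0,0,-0.6],
  [0,0,-1],
  [0,0,-1],
  [0,0,-1],
], gripper=[0,0,0,0,0], twist=[0,0,0,0,0])

```text
time: 14.82
tool_pos: [631.9, -42.8, 176.1]
tcp_rot: [3.141, -0.001, -3.038]
contact_force: [-0.2, 0.1, 0.3]
grip_width: 0.7
finger_force: 0.0
```

>>> arm_command([
  [1,0,-0.5],
  [1,0,-0.5],
  [1,0,0],
  [1,0,0],
  [1,0,0],
], gripper=[0,0,0,0,0], twist=[0,0,0,0,0])

```text
time: 15.45
tool_pos: [506.9, -55.8, 200.4]
tcp_rot: [3.141, -0.0, -3.037]
contact_force: [1.4, -0.1, 0.9]
grip_width: 0.7
finger_force: 0.0
```

>>> arm_command([
  [1,0,0],
  [1,0,0],
  [1,0,0],
  [0,0,0],
  [0,0,0],
], gripper=[0,0,0,0,0], twist=[0,0,0,0,0])

```text
time: 16.08
tool_pos: [434.0, -63.7, 200.6]
tcp_rot: [-3.141, 0.001, -3.038]
contact_force: [0.1, 0.1, -0.5]
grip_width: 0.5
finger_force: 0.0
```

```bash
python3 - <<'E'
from plant import *
import cv2
print(get_obs()["tool_pos"])
b=capture("scene")[120:300,120:360]
cv2.imwrite("pics/c5.png",cv2.resize(b[:,:,::-1],(800,600),interpolation=cv2.INTER_CUBIC))
E
```

```text
[434.03232722 -63.70790425 200.59104668]
```

View pics/c5.png

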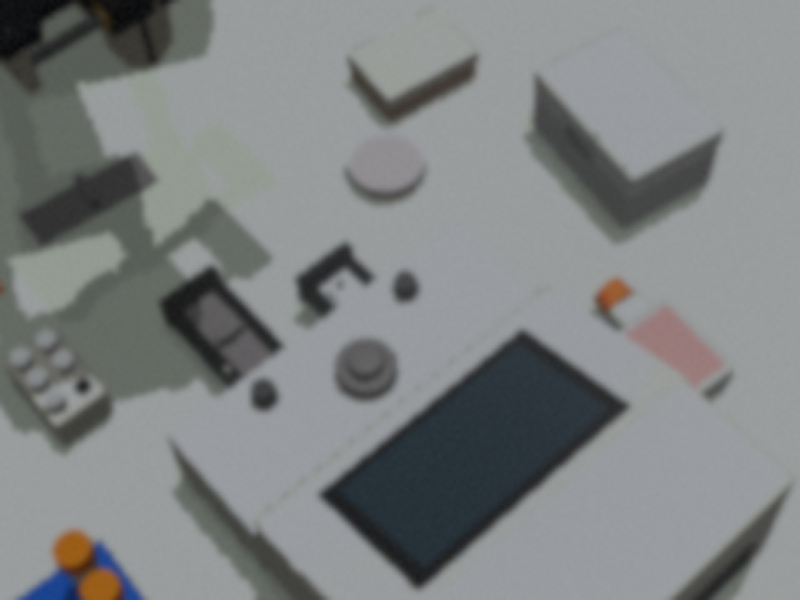

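The left carriage is latched part-way (335,280) with the slide in place. The right one is out with the blank (220,330), the key is up (365,365), and the bystanders are undisturbed.

```bash
python3 -c "
from plant import *
print(close_job())"
```

```text
the job is handed in; nothing more can be done
None
```

I pushed the left carriage, which holds the counting slide, in to its stop and it sprang back to its part-way reading position; I then pressed the start key fully down and released it, and handed the job in. The last picture shows the blank's carriage still fully out and nothing else moved; the hand-in gave no verdict.

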